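# Swap the reed tray and the parts dish in the bench rack

### The arm

A 6-joint arm with a two-finger parallel gripper is mounted at the origin on the work surface. World frame = base frame: x ahead of the robot, y to its left, z up, the work surface at z = 0. Lengths are in mm, angles in rad, forces in N, time in s.
With the tool pointing down it reaches from about 325 to 850 mm from the base axis. Payload 4.4 kg.
Tool frame: the origin (TCP) lies on the front face of the gripper's body, between the roots of the fingers; the fingertips stand 97 mm ahead of it and the grasp point (between the pads) lies 78 mm ahead of it; z points along the fingers, x is the direction in which the jaws open and shut, and the axes are right-handed (so a half turn about z gives the same grasp; the last joint's range is limited). The gripper opens to 94 mm and grips with 3 to 60 N. Pads are 16 mm wide; open, the fingers measure 119 mm over their backs; the gripper's body (75 mm by 177 mm) begins 78 mm behind the grasp point.
Start: joints at [-1.361, 0.207, 1.542, -0, 1.393, -0.15], TCP at [202.438, -538.188, 302.647] pointing down, gripper open.
Joint ranges: [-2.73, 2.73], [-0.86, 2.22], [0.23, 2.46], [-1.11, 4.25], [0.08, 2.63], [-2.82, 2.82]. Speed limits (rad/s): [2.79, 2.79, 3.14, 3.14, 3.14, 3.14].

### API

Orientations are given as a unit quaternion [x, y, z, w].
In Python, from rig import get_obs, grab_frame, calibration, close_job gives the robot as it stands.
- The arm moves only by the tool send_rows, never from a script. Its arguments are lists of equal length, an entry for each row: "delta_rot": the turn, a rotation vector about the world's x, y, z in rad, a list of three; "translation": the shift along the world's x, y, z in m, a list of three; "hand": the finger opening in m, from 0 to 0.094. In form: {"delta_rot": [[ax, ay, az], ...], "translation": [[tx, ty, tz], ...], "hand": [hand, ...]}. A call has 1 to 10 rows; each row is the pose to reach, as a shift and turn from the pose commanded when the call began; what a row does not reach only later rows make up. A row lasts 1/10 s, in which the tool goes at most 50 mm and 8.59 degrees, less where a joint would pass 70% of its speed; a pose out of reach is approached as far as the arm can. A call with a gripper value outside its range is refused whole. The fingers move at their own pace and stop on an object; the grip force is fixed at half the most. Time passes only in rows, so rows that repeat a pose let the fingers close. It gives the time, the measured TCP pose, the force and the opening at its end, in the units of the state.
- get_obs(): the state, without advancing time (a new reading comes with each control period).
- grab_frame(name): name is "scene" or "side" or "wrist"; returns the picture (480x640x3 uint8, blue, green, red); there is no depth.
- calibration(name): a dict with "fx", "fy", "cx", "cy" (pixels), "world_to_cam" (4x4, takes a point from world to camera coordinates); the wrist camera has in their place "mount" (4x4, takes a point from camera to tool coordinates, whose origin is the TCP and whose axes are the tool frame's). Camera axes: x right, y up, looking along -z (the intrinsics and any distortion apply to the point x, -y, -z); pixel columns grow to the right and rows downward; lengths in mm; the calibration is good to about 2 mm. The wrist camera is an equidistant fisheye: a pixel r from the principal point sees the ray r / f radians off the axis. A picture is of the moment at which its call begins: read the wrist's pose just before it. calibration takes no time and is no camera call.
- close_job(): hands the job in, once; it reports no verdict.
The state is a dict: "t": time; "joint_pos": joint angles; "qd": joint speeds; "tau": joint torques, N m; "eef_pos": TCP position; "ee_rot": TCP orientation; "wrist_force": force on the tool from outside, world axes, zero at the start; "torque": the same for the moment, N m; "opening": opening from 0.0 (shut) to 1.0 (fully open).
Only numpy, scipy, OpenCV 4.12 (cv2) and the standard library are available. Lean on these libraries where they do the work, as an engineer would, in place of code of your own. Each camera call takes 0.05 s, during which the arm holds its last target. There are 200 camera calls.

### The job

The rectangular reed tray and the round metal dish stand in each other's bays of the bench rack: swap them, so that each ends fully home against the back stop of the bay the other one came from, with the tray square to its bay. They are too full to be carried: slide them along the bench and do not lift or tip them; the third bay is free to park one in. Leave the rack's third bay empty and the other things on the bench where they are.

Things in the scene. Friction and masses are not known exactly. Their poses are not given: they have to be found in the camera images.
- tray: Open wooden tray with flat brass reed plates on its floor: 96 mm along its x, 108 mm along its y, 34 mm tall, walls 6 mm thick, inner floor with plates 8 mm above the bench; 0.3 to 0.65 kg, loose on the bench, slides with about 1.5 to 5 N; fingers put inside it low against a wall can drag it; a hard knock at the rim can tip it. Origin: centre of the underside, z up. It starts in bay_one.
- dish: Open round steel dish, 96 mm diameter, 34 mm tall, walls 4 mm thick and upright (foot 90 mm diameter), inner floor 5 to 9 mm above the bench with brass buttons lying fixed on it; 0.3 to 0.65 kg, loose, slides like the tray. Origin: centre of the underside, z up. It starts in bay_two.
- bay_one: Fixed aluminium dock, open to the robot and above: back stop and two side walls, 8 mm thick, 24 mm high. Origin: on the bench, at a home container's centre; +x points to the back stop (inner face at x = +48 mm, 128 mm between the side walls, which run from the back stop to x = -22 mm). The tray starts here; the dish must end here.
- bay_two: Second dock, same shape and axes as bay_one; the dish starts here; the tray must end here.
- bay_spare: Third dock, same shape and axes as bay_one; empty at the start and at the end. The three bays stand side by side along the rack at a pitch of 146 mm, facing the same way, in any order. A container that is home sticks out of its bay to x = -48 mm.
- rack: Wooden rail behind the bays, 460 mm long along its y, 18 mm thick, 44 mm high, fixed to the bench. Origin: at the home point of the middle bay; the rail's front face is at x = +56 mm; same axes as the bays.
- squeeze_bottle: Bystander: white squeeze bottle with a nozzle, 64 mm diameter, 170 mm tall; origin under its centre.
- oil_jar: Bystander: small amber glass jar with dark lid, 60 mm diameter, 60 mm tall; origin under its centre.
- steel_bar: Bystander: dark steel bar 150 x 35 x 30 mm, long along its x; origin under its centre.
- pliers: Bystander: pliers with blue handles, 160 mm long along their x, 16 mm high.
- screwdriver: Bystander: screwdriver 170 mm long, lying along its x.
- brush: Bystander: brush 180 mm long, lying along its x.
- reed_block: Bystander: comb-like wooden reed block 50 x 170 x 42 mm, long along its y; origin under its centre.
There are look-alikes about, which are no part of the job. Several things have the shape of the dish; the one meant has the colours described above.

How it is judged (in metres and radians):
At the end, for the whole second after the job is handed in: The tray stands flat and at rest in bay_two and the dish in bay_one, each within 8 mm of touching the back stop and between the side walls; the tray is square to its bay within 0.1 rad (x of tray in the frame of bay_two between -0.008 and 0.004 m and y of tray in the frame of bay_two between -0.03 and 0.03 m and height (world z) of tray between -0.004 and 0.004 m and angle between each of tray, dish's own z axis and vertical below 0.06 rad and linear speed of each of tray, dish below 0.01 m/s and angle between the x axis of tray and the x axis of bay_two, either way round below 0.1 rad and x of dish in the frame of bay_one between -0.008 and 0.004 m and y of dish in the frame of bay_one between -0.03 and 0.03 m and height (world z) of dish between -0.004 and 0.004 m).
It fails at once if the tray or the dish was lifted more than 20 mm off the bench or tipped more than 0.35 rad (height (world z) of any of tray, dish above 0.02 m or angle between any of tray, dish's own z axis and vertical above 0.35 rad).
It fails at once if a bystander (bottle, jar, bar, screwdriver, pliers, brush or reed block) was moved more than 30 mm (distance of any of squeeze_bottle, oil_jar, steel_bar, pliers, screwdriver, brush, reed_block from where it was at the start of the episode above 0.03 m).
It also fails if it takes over 72 s, if anything falls off the work surface, if the arm or the gripper's body presses on something with over 40 N, if the wrist force passes 120 N, or if a joint passes its speed limit or range.

## Working session

There is one attempt and no reset: what is moved stays moved. The work goes in short steps, Python scripts to look and compute and a tool call to move; the robot and the scene stay as the last step left them, time stands still between calls to the robot, and variables do not carry over. Pictures are saved under pics/ and viewed, about 8 in all and at most 12, crops included, and the job is handed in when it is done.

Besides the shell and the picture viewer there is one more tool, called in YAML: its name, and indented under it one key for each argument. send_rows: Moves the arm, as the interface text tells. Its arguments: {"type":"object","properties":{"delta_rot":{"type":"array"},"translation":{"type":"array"},"hand":{"type":"array"}},"required":["delta_rot","translation","hand"]}

```bash
mkdir -p pics; ls
python3 - <<'E'
from rig import *
import cv2
for n in("scene","side"):
    cv2.imwrite(f"pics/{n}0.png",grab_frame(n)); c=calibration(n); print(n,c)
print(calibration("wrist")); print(get_obs())
E
```

```text
pics
scene {'fx': 463.87726432199975, 'fy': 463.87726432199975, 'cx': 320.50220200882563, 'cy': 243.1125037411496, 'world_to_cam': array([[ 8.64507210e-01,  5.02608509e-01, -3.45985562e-03,
        -5.04433905e+02],
       [-2.89793139e-01,  5.04056727e-01,  8.13601102e-01,
         1.14914684e+02],
       [ 4.10666800e-01, -7.02361376e-01,  5.81413172e-01,
        -1.27742123e+03],
       [ 0.00000000e+00,  0.00000000e+00,  0.00000000e+00,
         1.00000000e+00]])}
side {'fx': 460.9252509089243, 'fy': 460.9252509089243, 'cx': 318.7987111537876, 'cy': 241.72280102952777, 'world_to_cam': array([[-9.93180198e-01, -1.16485837e-01, -4.91357160e-03,
         5.64878939e+02],
       [ 8.73973659e-02, -7.71736993e-01,  6.29907703e-01,
        -5.66576625e+01],
       [-7.71673111e-02,  6.25182424e-01,  7.76654455e-01,
        -9.79984866e+02],
       [ 0.00000000e+00,  0.00000000e+00,  0.00000000e+00,
         1.00000000e+00]])}
{'fx': 371.64829954431775, 'fy': 371.64829954431775, 'cx': 325.79912078051245, 'cy': 240.10098650721488, 'mount': array([[ 9.99999373e-01, -7.07749487e-05, -1.117
[... 288 characters left out ...]
0]])}
{'t': 0.1, 'joint_pos': array([-1.36153441e+00,  2.07358362e-01,  1.54275106e+00, -2.87553791e-07,
        1.39348113e+00, -1.50491632e-01]), 'qd': array([-4.20987175e-05, -2.25374139e-03, -2.16864982e-03, -1.02116543e-03,
        1.39693913e-03,  8.87799845e-05]), 'tau': array([ 9.54699999e-05, -3.71866715e+01, -2.82291126e+01,  7.01006362e-02,
        3.10961308e-02, -5.01467446e-05]), 'eef_pos': array([ 202.31277204, -537.6931726 ,  301.62179701]), 'ee_rot': array([ 8.22205043e-01, -5.69190539e-01, -7.26907794e-04, -6.85200648e-04]), 'wrist_force': array([-0.23385245,  1.23738544,  0.02349593]), 'torque': array([-0.00474673,  0.06903566,  0.02661347]), 'opening': 1.0011799292006813}
```

View pics/scene0.png

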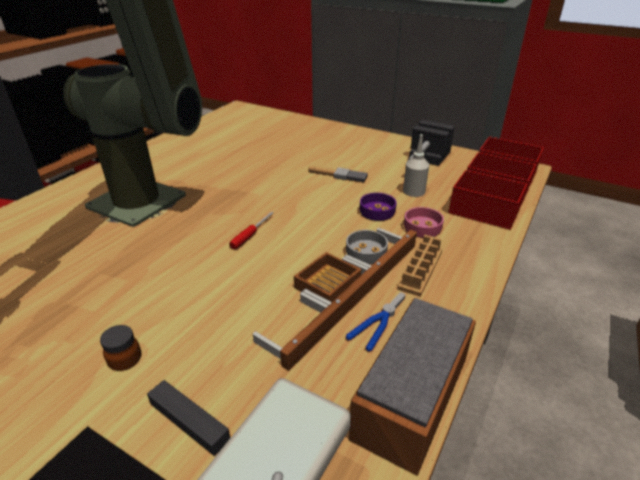

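View pics/side0.png

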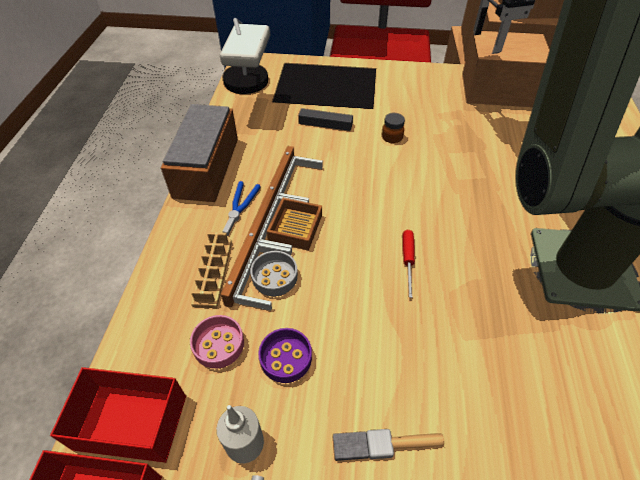

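The side view shows the steel dish at about (275,272) in the near-end bay, the tray at (296,223) in the middle bay, and the spare bay at the far end, about (305,180). The pink and purple dishes are look-alikes. The pliers, reed block and screwdriver (409,265) stay where they are.

```bash
cat > h.py <<'E'
import numpy as np, cv2
from rig import *
from scipy.spatial.transform import Rotation as R
def ray(n,u,v,o=None):
    c=calibration(n)
    a=np.array([(u-c['cx'])/c['fx'],(v-c['cy'])/c['fy']])
    if n=='wrist':
        r=np.hypot(*a); d=np.array([a[0]*np.sinc(r/np.pi),-a[1]*np.sinc(r/np.pi),-np.cos(r)])
        M=c['mount']; T=R.from_quat(o['ee_rot']).as_matrix()
        return T@M[:3,3]+o['eef_pos'], T@M[:3,:3]@d
    W=c['world_to_cam']; d=W[:3,:3].T@np.array([a[0],-a[1],-1])
    return -W[:3,:3].T@W[:3,3], d
def pt(n,u,v,z,o=None):
    p,d=ray(n,u,v,o); return np.round(p+d*(z-p[2])/d[2],1)
def proj(n,P,o):
    c=calibration(n); M=c['mount']; T=R.from_quat(o['ee_rot']).as_matrix()
    q=M[:3,:3].T@(T.T@(np.asarray(P)-o['eef_pos'])-M[:3,3]); x,y,z=q[0],-q[1],-q[2]
    t=np.arctan2(np.hypot(x,y),z)/np.hypot(x,y); return c['cx']+c['fx']*t*x,c['cy']+c['fy']*t*y
E
python3 - <<'E'
from h import *
for k,n,u,v,z in [("dish","side",275,265,34),("dish","scene",367,244,34),("tray","side",296,218,34),("tray","scene",329,272,34),
 ("rail far","side",290,150,44),("rail near","side",229,299,44),("rail +y","scene",287,352,44),("rail -y","scene",412,238,44),
 ("wall+y tip","side",322,161,24),("wall-y tip","side",270,303,24),("wall+y tip","scene",255,336,24),
 ("sdriver","side",410,297,5),("sdriver","side",407,232,10),("purple","side",286,350,34),("pink","side",218,338,34),("block","side",205,300,20)]:
    print(k,n,pt(n,u,v,z))
E
```

```text
dish side [648.7  89.8  34. ]
dish scene [653.8  89.   34. ]
tray side [624.9 -43.5  34. ]
tray scene [628.3 -41.5  34. ]
rail far side [ 672.1 -260.7   44. ]
rail near side [720.2 186.5  44. ]
rail +y scene [ 677.4 -273.5   44. ]
rail -y scene [737.8 148.2  44. ]
wall+y tip side [ 590.  -251.1   24. ]
wall-y tip side [644.3 174.5  24. ]
wall+y tip scene [ 596.1 -257.    24. ]
sdriver side [369.4 117.2   5. ]
sdriver side [375.6 -50.9  10. ]
purple side [595.8 273.9  34. ]
pink side [723.4 264.7  34. ]
block side [774.2 179.9  20. ]
```

send_rows:
  delta_rot:
    - [0,0,0.14]
    - [0,0,0.28]
    - [0,0,0.42]
    - [0,0,0.56]
    - [0,0,0.7]
    - [0,0,0.84]
    - [0,0,0.98]
    - [0,0,1.1]
    - [0,0,1.1]
    - [0,0,1.1]
  translation:
    - [0.026,0.042,0.005]
    - [0.052,0.084,0.01]
    - [0.078,0.126,0.015]
    - [0.104,0.168,0.02]
    - [0.13,0.21,0.025]
    - [0.156,0.252,0.03]
    - [0.182,0.294,0.035]
    - [0.208,0.336,0.04]
    - [0.234,0.378,0.045]
    - [0.26,0.42,0.048]
  hand: [0.05,0.05,0.05,0.05,0.05,0.05,0.05,0.05,0.05,0.05]

```text
t: 1.1
eef_pos: [463.0, -116.2, 350.9]
ee_rot: [0.998, -0.055, 0.0, 0.0]
wrist_force: [0.2, -0.5, -0.3]
opening: 0.529
```

send_rows:
  delta_rot:
    - [0,0,0]
    - [0,0,0]
    - [0,0,0]
    - [0,0,0]
    - [0,0,0]
  translation:
    - [0.025,0.04,0]
    - [0.05,0.08,0]
    - [0.07,0.12,0]
    - [0.09,0.14,0]
    - [0.09,0.14,0]
  hand: [0.05,0.05,0.05,0.05,0.05]

```text
t: 1.6
eef_pos: [553.6, 24.6, 349.8]
ee_rot: [0.999, -0.053, -0.0, -0.0]
wrist_force: [0.5, 0.1, 0.3]
opening: 0.533
```

Run:
```python
from h import *
import pickle
o=get_obs(); f=grab_frame("wrist"); cv2.imwrite("pics/w1.png",f); pickle.dump(o,open("o1.pkl","wb"))
print(o['t'],o['eef_pos'],R.from_quat(o['ee_rot']).as_matrix()[:,0],o['opening'])
```

```text
1.6 [553.55419854  24.63997494 349.76794395] [ 9.94344276e-01 -1.06202186e-01 -7.45915496e-04] 0.5331142953661527
```

View pics/w1.png

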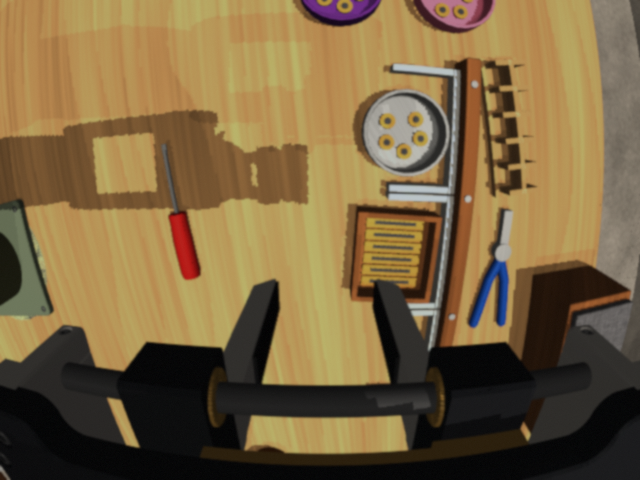

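The wrist view shows the dish rim centred near (406,132). The tray corners are about (359,206), (441,213) and (351,299). The bay wall tips are at (393,68) and (389,186/196), and the rail's front edge runs along column 460 or so.

Run:
```python
from h import *
import pickle
o=pickle.load(open("o1.pkl","rb"))
for k,u,v,z in [("dishL",362,132,34),("dishR",450,132,34),("dishT",406,89,34),("dishB",406,175,34),("t00",359,206,34),("t10",441,213,34),("t01",351,299,34),
 ("rail +y corner",463,60,44),("rail lower",441,340,44),("wall+y tip",393,68,24),("div tip a",389,186,24),("div tip b",389,197,24),
 ("back a",463,72,24),("back b",455,186,24),("back c",434,308,24),("sd",198,275,10)]:
    print(k,pt("wrist",u,v,z,o))
```

```text
dishL [599.7 104.2  34. ]
dishR [696.9  97.9  34. ]
dishT [651.4 147.2  34. ]
dishB [643.5  54.   34. ]
t00 [589.3  24.6  34. ]
t10 [681.7   7.8  34. ]
t01 [571.1 -85.8  34. ]
rail +y corner [716.  176.6  44. ]
rail lower [ 679.9 -153.3   44. ]
wall+y tip [641.7 172.5  24. ]
div tip a [625.4  41.8  24. ]
div tip b [624.5  29.4  24. ]
back a [722.3 166.   24. ]
back b [703.   35.6  24. ]
back c [ 675.1 -116.7   24. ]
sd [381.6 -46.5  10. ]
```

Run:
```python
from h import *
import pickle
o=pickle.load(open("o1.pkl","rb")); f=cv2.imread("pics/w1.png").astype(int)
for v in (100,200,260): print(v,[tuple(f[v,u]) for u in range(436,492,4)])
cv2.imwrite("pics/w1c.png",cv2.resize(f[50:350,330:530].astype(np.uint8),(560,840)[:2] if 0 else (400,600),interpolation=cv2.INTER_CUBIC))
```

```text
100 [(np.int64(98), np.int64(155), np.int64(181)), (np.int64(76), np.int64(131), np.int64(171)), (np.int64(46), np.int64(81), np.int64(114)), (np.int64(45), np.int64(53), np.int64(57)), (np.int64(76), np.int64(80), np.int64(78)), (np.int64(130), np.int64(134), np.int64(135)), (np.int64(42), np.int64(50), np.int64(57)), (np.int64(12), np.int64(23), np.int64(39)), (np.int64(46), np.int64(91), np.int64(156)), (np.int64(46), np.int64(92), np.int64(155)), (np.int64(47), np.int64(91), np.int64(155)), (np.int64(41), np.int64(78), np.int64(124)), (np.int64(28), np.int64(46), np.int64(62)), (np.int64(98), np.int64(168), np.int64(183))]
200 [(np.int64(184), np.int64(184), np.int64(177)), (np.int64(186), np.int64(185), np.int64(178)), (np.int64(189), np.int64(187), np.int64(179)), (np.int64(171), np.int64(172), np.int64(168)), (np.int64(98), np.int64(106), np.int64(110)), (np.int64(11), np.int64(20), np.int64(34)), (np.int64(30), np.int64(58), np.int64(102)), (np.int64(84), np.int64(106), np.int64(142)), (np.int64(170), np.int64(179), np.int64(184)), (np.int64(57), np.int64(96), np.int64(150)), (np.int64(83), np.int64(143), np.int64(184)), (np.int64(87), np.int64(149), np.int64(184)), (np.int64(89), np.int64(153), np.int64(184)), (np.int64(84), np.int64(144), np.int64(184))]
260 [(np.int64(44), np.int64(60), np.int64(82)), (np.int64(85), np.int64(87), np.int64(86)), (np.int64(117), np.int64(125), np.int64(126)), (np.int64(23), np.int64(30), np.int64(42)), (np.int64(17), np.int64(32), np.int64(55)), (np.int64(41), np.int64(80), np.int64(137)), (np.int64(43), np.int64(85), np.int64(145)), (np.int64(44), np.int64(83), np.int64(141)), (np.int64(85), np.int64(147), np.int64(181)), (np.int64(85), np.int64(144), np.int64(184)), (np.int64(80), np.int64(136), np.int64(183)), (np.int64(90), np.int64(154), np.int64(185)), (np.int64(90), np.int64(153), np.int64(185)), (np.int64(71), np.int64(122), np.int64(157))]
```

View pics/w1c.png

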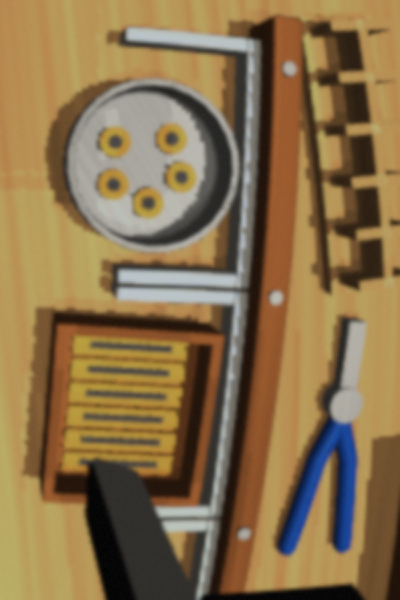

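Clearer crop: the rail screws are at full-frame pixels (474.5,84), (468,199) and (452,317). The divider tips are at (388,186/198) and the far wall tip at (392,68). The tray's rim corners are at (358,207), (441,217), (351,299).

Run:
```python
from h import *
import pickle
o=pickle.load(open("o1.pkl","rb")); f=cv2.imread("pics/w1.png").astype(int)
for u,v in [(474.5,84),(468,199),(452,317)]: print("screw",pt("wrist",u,v,44,o))
L=[];Rr=[]
for v in range(66,330,6):
    m=(f[v,:,2]>120)&(f[v,:,2]<165)&(f[v,:,0]<60)&(f[v,:,1]<100); c=np.where(m[425:490])[0]+425
    # largest run
    r=max(np.split(c,np.where(np.diff(c)>1)[0]+1),key=len)
    if len(r)>5: L.append(pt("wrist",r[0]-.5,v,44,o)); Rr.append(pt("wrist",r[-1]+.5,v,44,o))
for E in (L,Rr):
    E=np.array(E); p=np.polyfit(E[:,1],E[:,0],1); res=E[:,0]-np.polyval(p,E[:,1]); k=abs(res)<3; p=np.polyfit(E[k,1],E[k,0],1); print(p,k.sum(),len(k),res.std())
for k,u,v,z in [("wall+y",392,63,24),("wall+y lo",392,73,24),("div up",388,182.5,24),("div mid",388,192,24),("div lo",388,201.5,24),("div2 mid",431,309,24)]: print(k,pt("wrist",u,v,z,o))
```

```text
screw [726.6 149.9  44. ]
screw [711.2  23.5  44. ]
screw [ 693.2 -121.7   44. ]
[1.14754424e-01 7.00083478e+02] 41 41 0.6128204037600649
[1.28972671e-01 7.14694338e+02] 41 41 0.6710471173472695
wall+y [641.2 178.2  24. ]
wall+y lo [640.  166.9  24. ]
div up [624.5  45.9  24. ]
div mid [623.7  35.2  24. ]
div lo [623.   24.4  24. ]
div2 mid [ 671.2 -117.5   24. ]
```

send_rows:
  delta_rot:
    - [0,0,-0.015]
    - [0,0,-0.015]
    - [0,0,-0.015]
    - [0,0,-0.015]
    - [0,0,-0.015]
    - [0,0,-0.015]
    - [0,0,-0.015]
  translation:
    - [0.015,-0.027,-0.03]
    - [0.03,-0.054,-0.06]
    - [0.03,-0.054,-0.1]
    - [0.03,-0.054,-0.145]
    - [0.03,-0.054,-0.18]
    - [0.03,-0.054,-0.19]
    - [0.03,-0.054,-0.19]
  hand: [0.05,0.05,0.05,0.05,0.05,0.05,0.05]

```text
t: 2.35
eef_pos: [580.7, -32.9, 159.0]
ee_rot: [0.998, -0.064, -0.002, -0.0]
wrist_force: [-0.9, 0.0, 0.0]
opening: 0.53
```

Run:
```python
from h import *
o=get_obs(); f=grab_frame("wrist"); cv2.imwrite("pics/w2.png",f)
print(o['t'],o['eef_pos'],R.from_quat(o['ee_rot']).as_matrix()[:,0])
```

```text
2.35 [580.73705535 -32.89922695 158.97706299] [ 0.99189746 -0.12695942 -0.0045527 ]
```

View pics/w2.png

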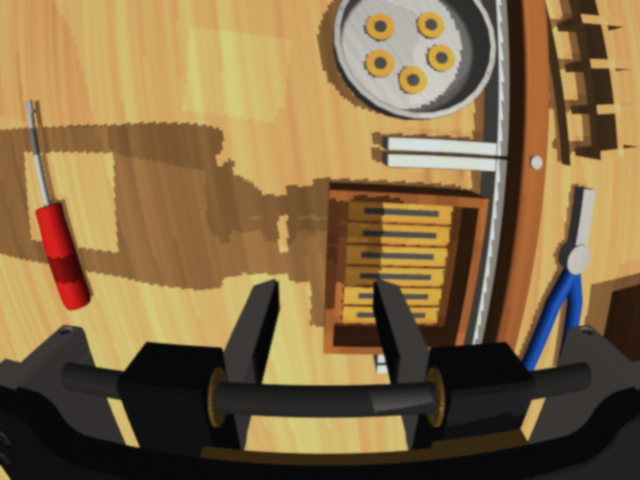

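The fingers straddle the tray's front wall: the wall is at u≈332 and the jaw centre at u≈326. Descending and gripping.

send_rows:
  delta_rot:
    - [0,0,0]
    - [0,0,0]
    - [0,0,0]
    - [0,0,0]
    - [0,0,0]
    - [0,0,0]
    - [0,0,0]
    - [0,0,0]
    - [0,0,0]
    - [0,0,0]
  translation:
    - [0.001,0,-0.02]
    - [0.001,0,-0.035]
    - [0.001,0,-0.045]
    - [0.001,0,-0.045]
    - [0.001,0,-0.045]
    - [0.001,0,-0.045]
    - [0.001,0,-0.045]
    - [0.001,0,-0.045]
    - [0.001,0,-0.045]
    - [0.001,0,-0.045]
  hand: [0.05,0.05,0.05,0.04,0.03,0.02,0.01,0,0,0]

```text
t: 3.4
eef_pos: [583.5, -32.4, 116.0]
ee_rot: [0.998, -0.063, 0.0, 0.0]
wrist_force: [-0.6, -0.8, 3.0]
opening: 0.061
```

send_rows:
  delta_rot:
    - [0,0,0]
    - [0,0,0]
    - [0,0,0]
    - [0,0,0]
    - [0,0,0]
    - [0,0,0]
    - [0,0,0]
    - [0,0,0]
    - [0,0,0]
    - [0,0,0]
  translation:
    - [-0.004,0.0005,0]
    - [-0.012,0.0015,0]
    - [-0.022,0.0027,0]
    - [-0.032,0.0039,0]
    - [-0.042,0.0051,0]
    - [-0.052,0.0063,0]
    - [-0.062,0.0075,0]
    - [-0.072,0.0087,0]
    - [-0.079,0.0097,0]
    - [-0.079,0.0097,0]
  hand: [0,0,0,0,0,0,0,0,0,0]

```text
t: 4.4
eef_pos: [503.3, -22.3, 116.0]
ee_rot: [0.998, -0.063, -0.001, 0.0]
wrist_force: [-0.7, -0.2, 5.8]
opening: 0.063
```

send_rows:
  delta_rot:
    - [0,0,0]
    - [0,0,0]
    - [0,0,0]
    - [0,0,0]
    - [0,0,0]
    - [0,0,0]
    - [0,0,0]
    - [0,0,0]
    - [0,0,0]
    - [0,0,0]
  translation:
    - [-0.0007,-0.006,0]
    - [-0.002,-0.018,0]
    - [-0.004,-0.034,0]
    - [-0.0063,-0.052,0]
    - [-0.0085,-0.07,0]
    - [-0.0107,-0.088,0]
    - [-0.0129,-0.106,0]
    - [-0.015,-0.124,0]
    - [-0.0168,-0.138,0]
    - [-0.0177,-0.146,0]
  hand: [0,0,0,0,0,0,0,0,0,0]

```text
t: 5.4
eef_pos: [486.4, -166.8, 115.9]
ee_rot: [0.998, -0.064, -0.001, -0.003]
wrist_force: [2.1, 9.4, 10.6]
opening: 0.062
```

Run:
```python
from h import *
o=get_obs(); f=grab_frame("wrist"); s=grab_frame("side")
cv2.imwrite("pics/w3.png",np.hstack([cv2.resize(f,(400,300)),s[100:400,120:520]]))
print(o['t'],o['eef_pos'],R.from_quat(o['ee_rot']).as_matrix()[:,0],o['wrist_force'])
```

```text
5.4 [ 486.35922457 -166.82684393  115.92422594] [ 0.99191571 -0.12687338 -0.00252206] [ 2.09183655  9.43923347 10.57035547]
```

View pics/w3.png

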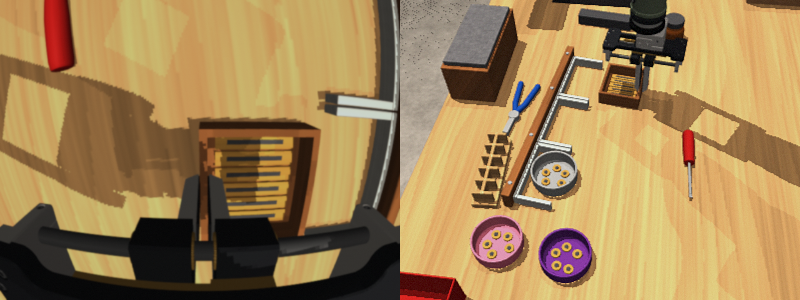

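The tray is gripped square in front of the rack and has moved out towards the spare bay. Checking the jar and bar clearance, and the distance to go.

Run:
```python
from h import *
print(pt("side",393,138,0),pt("side",393,117,60),pt("side",300,115,30),pt("side",352,122,30))
o=get_obs(); ex=np.array([.9927,-.1207]);ey=np.array([.1207,.9927]); d=o['eef_pos'][:2]-[642.9,7.85]; print(d@ex,d@ey)
print(pt("scene",255,336,24),pt("side",322,160,24))
```

```text
[ 411.1 -393.6    0. ] [ 418.4 -404.3   60. ] [ 671.1 -427.4   30. ] [ 525.9 -411.6   30. ]
-134.2027995544192 -193.2776564504514
[ 596.1 -257.    24. ] [ 590.4 -254.9   24. ]
```

send_rows:
  delta_rot:
    - [0,0,0]
    - [0,0,0]
    - [0,0,0]
    - [0,0,0]
    - [0,0,0]
    - [0,0,0]
    - [0,0,0]
    - [0,0,0]
    - [0,0,0]
    - [0,0,0]
  translation:
    - [0.004,-0.0005,0.0005]
    - [0.012,-0.0015,0.0005]
    - [0.022,-0.0027,0.0005]
    - [0.032,-0.0039,0.0005]
    - [0.042,-0.0051,0.0005]
    - [0.052,-0.0063,0.0005]
    - [0.062,-0.0075,0.0005]
    - [0.07,-0.0085,0.0005]
    - [0.077,-0.0094,0.0005]
    - [0.077,-0.0094,0.0005]
  hand: [0,0,0,0,0,0,0,0,0,0]

```text
t: 6.5
eef_pos: [559.5, -176.8, 115.9]
ee_rot: [0.998, -0.063, -0.007, -0.002]
wrist_force: [-11.4, 1.0, 14.6]
opening: 0.066
```

send_rows:
  delta_rot:
    - [0,0,0]
    - [0,0,0]
    - [0,0,0]
    - [0,0,0]
    - [0,0,0]
    - [0,0,0]
    - [0,0,0]
    - [0,0,0]
    - [0,0,0]
  translation:
    - [0,0,0]
    - [0,0,0]
    - [0,0,0]
    - [0,0,0.01]
    - [0,0,0.04]
    - [0,0,0.08]
    - [0.008,0.05,0.1]
    - [0.015,0.1,0.1]
    - [0.022,0.15,0.1]
  hand: [0.02,0.04,0.05,0.05,0.05,0.05,0.05,0.05,0.05]

```text
t: 7.4
eef_pos: [586.0, -32.1, 218.6]
ee_rot: [0.998, -0.064, 0.002, 0.0]
wrist_force: [1.0, 0.3, -0.2]
opening: 0.527
```

The push ended about 4 mm short of target with 11 N resisting, so the tray may already be touching the stop. Taking a look from above.

send_rows:
  delta_rot:
    - [0,0,0]
    - [0,0,0]
    - [0,0,0]
    - [0,0,0]
    - [0,0,0]
  translation:
    - [-0.008,-0.03,0.03]
    - [-0.016,-0.06,0.06]
    - [-0.026,-0.09,0.08]
    - [-0.026,-0.11,0.08]
    - [-0.026,-0.11,0.08]
  hand: [0.05,0.05,0.05,0.05,0.05]

```text
t: 7.9
eef_pos: [559.3, -145.1, 297.9]
ee_rot: [0.998, -0.064, 0.001, 0.001]
wrist_force: [0.1, 0.6, 0.1]
opening: 0.531
```

Run:
```python
from h import *
import pickle
o=get_obs(); f=grab_frame("wrist"); pickle.dump((o,f),open("o4.pkl","wb"))
cv2.imwrite("pics/w4.png",cv2.resize(f[0:330,250:640],(780,660)[:2] if 0 else (709,600)))
print(o['t'],o['eef_pos'],R.from_quat(o['ee_rot']).as_matrix()[:,0],o['wrist_force'])
```

```text
7.9 [ 559.26803964 -145.12479609  297.94917162] [ 0.99169498 -0.12858184  0.00278781] [0.09040009 0.58585219 0.06390548]
```

View pics/w4.png

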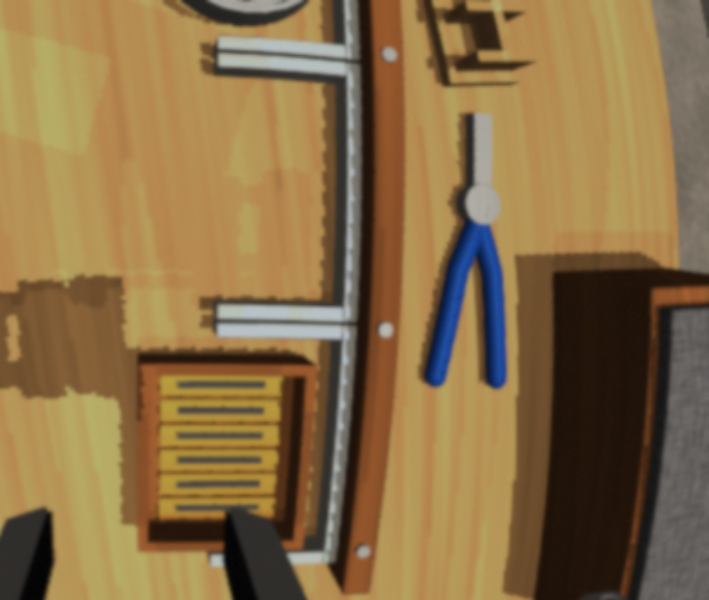

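The tray stands square in the spare bay, about 12 mm short of the stop and close to the outer wall. The divider tips are at crop (218,57) and (217,320).

Run:
```python
from h import *
import pickle
o,f=pickle.load(open("o4.pkl","rb")); k=709/390
A=lambda n,x,y,z: (n,250+x/k,y/k,z)
ex=np.array([.9927,-.1207]);ey=np.array([.1207,.9927])
for n,u,v,z in [A("div1",218,57,24),A("div2",217,320,24),A("wall3 top",210,553,24),A("wall3 bot",210,567,24),A("tr00",140,365,34),A("tr01",140,550,34),A("tr10",316,370,34),A("tr11",303,545,34),A("back1",347,100,24),A("back1",346,180,24),A("back1",345,260,24),A("back2",337,400,24),A("scr",390,54,44),A("scr",386,330,44),A("scr",363,551,44)]:
    p=pt("wrist",u,v,z,o); d=p[:2]-[642.9,7.85]; print(n,p,"rack",(d@ex).round(1),(d@ey).round(1))
```

```text
div1 [624.2  30.4  24. ] rack -21.3 20.1
div2 [ 606.4 -109.7   24. ] rack -22.0 -121.1
wall3 top [ 589.5 -244.6   24. ] rack -22.5 -257.1
wall3 bot [ 588.7 -253.9   24. ] rack -22.2 -266.4
tr00 [ 563.1 -126.8   34. ] rack -63.0 -143.3
tr01 [ 549.6 -232.1   34. ] rack -63.7 -249.5
tr10 [ 655.7 -140.7   34. ] rack 30.6 -145.9
tr11 [ 643.3 -242.5   34. ] rack 30.6 -248.5
back1 [690.7   2.7  24. ] rack 48.1 0.7
back1 [684.4 -41.3  24. ] rack 47.1 -43.8
back1 [679.4 -84.4  24. ] rack 47.4 -87.2
back2 [ 669.3 -161.4   24. ] rack 46.6 -164.8
scr [711.3  23.9  44. ] rack 66.0 24.2
scr [ 693.1 -121.2   44. ] rack 65.4 -122.0
scr [ 676.9 -247.    44. ] rack 64.5 -248.9
```

send_rows:
  delta_rot:
    - [0,0,0.006]
    - [0,0,0.006]
    - [0,0,0.006]
    - [0,0,0.006]
    - [0,0,0.006]
    - [0,0,0.006]
    - [0,0,0.006]
    - [0,0,0.006]
    - [0,0,0.006]
    - [0,0,0.006]
  translation:
    - [0.008,0.045,0]
    - [0.016,0.09,-0.01]
    - [0.024,0.135,-0.02]
    - [0.032,0.18,-0.04]
    - [0.04,0.225,-0.06]
    - [0.043,0.251,-0.09]
    - [0.043,0.251,-0.12]
    - [0.043,0.251,-0.133]
    - [0.043,0.251,-0.133]
    - [0.043,0.251,-0.133]
  hand: [0.05,0.05,0.05,0.05,0.05,0.05,0.05,0.05,0.05,0.05]

```text
t: 8.95
eef_pos: [602.3, 107.9, 163.7]
ee_rot: [0.998, -0.06, 0.0, -0.0]
wrist_force: [-0.3, -0.7, 1.1]
opening: 0.534
```

Run:
```python
from h import *
o=get_obs(); f=grab_frame("wrist"); cv2.imwrite("pics/w5.png",f[100:400,150:550])
print(o['t'],o['eef_pos'],R.from_quat(o['ee_rot']).as_matrix()[:,0],o['wrist_force'])
```

```text
8.95 [602.32466098 107.87703471 163.74484875] [ 9.92740520e-01 -1.20275005e-01  4.27129994e-04] [-0.28222773 -0.73469596  1.07548806]
```

View pics/w5.png

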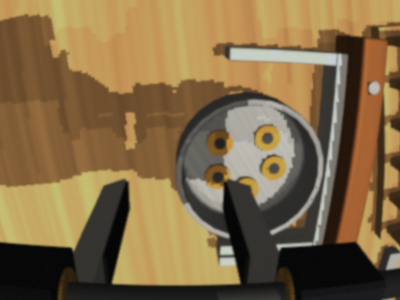

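The jaws straddle the dish's front rim, which is at crop x≈178 with the jaw centre at 176. Some buttons lie close to the rim, so I'll narrow the jaws before descending.

send_rows:
  delta_rot:
    - [0,0,0]
    - [0,0,0]
    - [0,0,0]
    - [0,0,0]
    - [0,0,0]
    - [0,0,0]
    - [0,0,0]
    - [0,0,0]
    - [0,0,0]
    - [0,0,0]
  translation:
    - [0,0,0]
    - [0,0,0]
    - [0,0,-0.01]
    - [0,0,-0.025]
    - [0,0,-0.04]
    - [0,0,-0.048]
    - [0,0,-0.048]
    - [0,0,-0.048]
    - [0,0,-0.048]
    - [0,0,-0.048]
  hand: [0.022,0.022,0.022,0.022,0.022,0.022,0.022,0,0,0]

```text
t: 10.0
eef_pos: [602.9, 108.2, 115.9]
ee_rot: [0.998, -0.06, 0.001, -0.0]
wrist_force: [-0.0, -1.5, -1.9]
opening: 0.038
```

send_rows:
  delta_rot:
    - [0,0,0]
    - [0,0,0]
    - [0,0,0]
    - [0,0,0]
    - [0,0,0]
    - [0,0,0]
    - [0,0,0]
    - [0,0,0]
    - [0,0,0]
    - [0,0,0]
  translation:
    - [-0.004,0.0005,0]
    - [-0.012,0.0015,0]
    - [-0.022,0.0027,0]
    - [-0.032,0.0039,0]
    - [-0.042,0.0051,0]
    - [-0.053,0.0065,0]
    - [-0.064,0.0078,0]
    - [-0.075,0.0091,0]
    - [-0.085,0.0104,0]
    - [-0.085,0.0104,0]
  hand: [0,0,0,0,0,0,0,0,0,0]

```text
t: 11.0
eef_pos: [515.8, 118.7, 115.8]
ee_rot: [0.998, -0.06, -0.0, 0.0]
wrist_force: [0.0, -0.9, 5.8]
opening: 0.042
```

send_rows:
  delta_rot:
    - [0,0,0]
    - [0,0,0]
    - [0,0,0]
    - [0,0,0]
    - [0,0,0]
    - [0,0,0]
    - [0,0,0]
    - [0,0,0]
    - [0,0,0]
    - [0,0,0]
  translation:
    - [-0.0007,-0.006,0]
    - [-0.002,-0.018,0]
    - [-0.004,-0.034,0]
    - [-0.0063,-0.052,0]
    - [-0.0085,-0.07,0]
    - [-0.0107,-0.088,0]
    - [-0.0129,-0.106,0]
    - [-0.0148,-0.122,0]
    - [-0.0164,-0.135,0]
    - [-0.0172,-0.142,0]
  hand: [0,0,0,0,0,0,0,0,0,0]

```text
t: 12.0
eef_pos: [499.0, -21.6, 115.8]
ee_rot: [0.998, -0.061, -0.001, -0.003]
wrist_force: [2.0, 8.8, 9.6]
opening: 0.037
```

send_rows:
  delta_rot:
    - [0,0,0]
    - [0,0,0]
    - [0,0,0]
    - [0,0,0]
    - [0,0,0]
    - [0,0,0]
    - [0,0,0]
    - [0,0,0]
    - [0,0,0]
    - [0,0,0]
  translation:
    - [0.0,0,0]
    - [0.004,-0.0005,0]
    - [0.014,-0.0017,0]
    - [0.026,-0.0032,0]
    - [0.038,-0.0046,0]
    - [0.05,-0.0061,0]
    - [0.06,-0.0073,0]
    - [0.068,-0.0083,0]
    - [0.074,-0.009,0]
    - [0.074,-0.009,0]
  hand: [0,0,0,0,0,0,0,0,0,0]

```text
t: 13.0
eef_pos: [565.9, -30.4, 114.9]
ee_rot: [0.998, -0.06, -0.011, -0.001]
wrist_force: [-17.7, 2.4, 25.8]
opening: 0.044
```

The push is meeting friction because the tool is pressing the dish down at about 26 N. Relieving it by raising slightly.

send_rows:
  delta_rot:
    - [0,0,0]
    - [0,0,0]
    - [0,0,0]
    - [0,0,0]
  translation:
    - [0,0,0.001]
    - [0,0,0.002]
    - [0,0,0.002]
    - [0,0,0.002]
  hand: [0,0,0,0]

```text
t: 13.4
eef_pos: [571.2, -31.7, 115.3]
ee_rot: [0.998, -0.06, -0.003, -0.001]
wrist_force: [-1.4, 0.7, -1.8]
opening: 0.041
```

send_rows:
  delta_rot:
    - [0,0,0]
    - [0,0,0]
    - [0,0,0]
    - [0,0,0]
    - [0,0,0]
    - [0,0,0]
  translation:
    - [0.003,-0.0004,0.0005]
    - [0.007,-0.0009,0.001]
    - [0.011,-0.0013,0.001]
    - [0.015,-0.0018,0.001]
    - [0.015,-0.0018,0.001]
    - [0.015,-0.0018,0.001]
  hand: [0,0,0,0,0,0]

```text
t: 14.0
eef_pos: [589.0, -34.4, 118.0]
ee_rot: [0.998, -0.06, -0.0, -0.0]
wrist_force: [0.1, 0.5, -4.1]
opening: 0.041
```

send_rows:
  delta_rot:
    - [0,0,0]
    - [0,0,0]
    - [0,0,0]
    - [0,0,0]
    - [0,0,0]
  translation:
    - [0.002,0,-0.001]
    - [0.004,0,-0.001]
    - [0.004,0,-0.001]
    - [0.004,0,-0.001]
    - [0.004,0,-0.001]
  hand: [0,0,0,0,0]

```text
t: 14.5
eef_pos: [592.8, -34.3, 117.1]
ee_rot: [0.998, -0.06, -0.0, -0.0]
wrist_force: [0.2, 0.1, -5.0]
opening: 0.037
```

send_rows:
  delta_rot:
    - [0,0,0]
    - [0,0,0]
    - [0,0,0]
    - [0,0,0]
    - [0,0,0]
  translation:
    - [0.002,0,0]
    - [0.004,0,-0.0005]
    - [0.005,0,-0.0005]
    - [0.005,0,-0.0005]
    - [0.005,0,-0.0005]
  hand: [0,0,0,0,0]

```text
t: 15.0
eef_pos: [594.6, -33.8, 115.7]
ee_rot: [0.998, -0.06, -0.005, -0.0]
wrist_force: [-9.2, 1.6, 3.0]
opening: 0.042
```

Contact: 3 mm of lag at −9 N, so the dish is home. Releasing and going to the tray.

send_rows:
  delta_rot:
    - [0,0,0]
    - [0,0,0]
    - [0,0,0]
    - [0,0,0]
    - [0,0,0]
    - [0,0,0]
    - [0,0,0]
    - [0,0,0]
    - [0,0,0]
    - [0,0,0]
  translation:
    - [-0.002,0,0]
    - [-0.003,0,0]
    - [-0.003,0,0]
    - [-0.003,0,0.02]
    - [-0.003,0,0.05]
    - [-0.015,-0.045,0.06]
    - [-0.025,-0.09,0.06]
    - [-0.038,-0.135,0.06]
    - [-0.038,-0.143,0.05]
    - [-0.038,-0.143,0.05]
  hand: [0,0.02,0.022,0.022,0.022,0.022,0.03,0.04,0.05,0.05]

```text
t: 16.0
eef_pos: [559.9, -179.1, 166.6]
ee_rot: [0.998, -0.062, 0.001, 0.0]
wrist_force: [-0.6, 0.5, -0.3]
opening: 0.519
```

Run:
```python
from h import *
o=get_obs(); f=grab_frame("wrist"); cv2.imwrite("pics/w6.png",f[0:400,100:600])
print(o['t'],o['eef_pos'],R.from_quat(o['ee_rot']).as_matrix()[:,0],o['wrist_force'])
```

```text
16.0 [ 559.94514205 -179.11020945  166.57463256] [ 0.99240303 -0.12302451  0.00109688] [-0.57085622  0.46272223 -0.29096593]
```

View pics/w6.png

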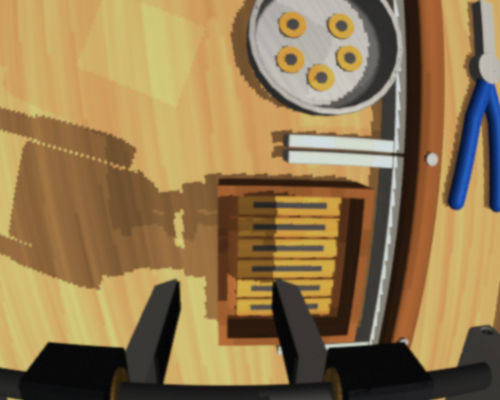

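The dish rests against bay_one's back stop, and the tray's front wall (crop x≈224) lies between the fingers. Descending and gripping.

send_rows:
  delta_rot:
    - [0,0,0.002]
    - [0,0,0.002]
    - [0,0,0.002]
    - [0,0,0.002]
    - [0,0,0.002]
    - [0,0,0.002]
    - [0,0,0.002]
    - [0,0,0.002]
    - [0,0,0.002]
    - [0,0,0.002]
  translation:
    - [-0.001,0,-0.02]
    - [-0.001,0,-0.035]
    - [-0.001,0,-0.049]
    - [-0.001,0,-0.049]
    - [-0.001,0,-0.049]
    - [-0.001,0,-0.049]
    - [-0.001,0,-0.049]
    - [-0.001,0,-0.049]
    - [-0.001,0,-0.049]
    - [-0.001,0,-0.048]
  hand: [0.05,0.05,0.05,0.04,0.03,0.02,0.01,0,0,0]

```text
t: 17.05
eef_pos: [558.6, -177.6, 118.5]
ee_rot: [0.998, -0.059, -0.0, 0.0]
wrist_force: [0.2, -1.7, -4.0]
opening: 0.063
```

send_rows:
  delta_rot:
    - [0,0,0]
    - [0,0,0]
    - [0,0,0]
    - [0,0,0]
    - [0,0,0]
    - [0,0,0]
    - [0,0,0]
    - [0,0,0]
    - [0,0,0]
    - [0,0,0]
  translation:
    - [-0.004,0.0005,0]
    - [-0.013,0.0016,0]
    - [-0.025,0.003,0]
    - [-0.038,0.0046,0]
    - [-0.051,0.0062,0]
    - [-0.064,0.0078,0]
    - [-0.077,0.0093,0]
    - [-0.089,0.0108,0]
    - [-0.098,0.0119,0]
    - [-0.101,0.0123,0]
  hand: [0,0,0,0,0,0,0,0,0,0]

```text
t: 18.05
eef_pos: [456.6, -164.7, 118.4]
ee_rot: [0.998, -0.059, -0.0, -0.0]
wrist_force: [0.9, 0.9, -3.1]
opening: 0.059
```

send_rows:
  delta_rot:
    - [0,0,0]
    - [0,0,0]
    - [0,0,0]
    - [0,0,0]
    - [0,0,0]
    - [0,0,0]
    - [0,0,0]
    - [0,0,0]
    - [0,0,0]
    - [0,0,0]
  translation:
    - [0.0005,0.004,0]
    - [0.0017,0.014,0]
    - [0.0034,0.028,0]
    - [0.0054,0.044,0]
    - [0.0073,0.06,0]
    - [0.0095,0.078,0]
    - [0.0117,0.096,0]
    - [0.0139,0.114,0]
    - [0.0161,0.132,0]
    - [0.0178,0.146,0]
  hand: [0,0,0,0,0,0,0,0,0,0]

```text
t: 19.05
eef_pos: [475.6, -17.0, 118.5]
ee_rot: [0.998, -0.058, -0.0, -0.0]
wrist_force: [-0.9, -1.4, -3.6]
opening: 0.062
```

send_rows:
  delta_rot:
    - [0,0,0]
    - [0,0,0]
    - [0,0,0]
    - [0,0,0]
    - [0,0,0]
    - [0,0,0]
    - [0,0,0]
    - [0,0,0]
    - [0,0,0]
    - [0,0,0]
  translation:
    - [0.0015,0.012,0]
    - [0.0034,0.028,0]
    - [0.0054,0.044,0]
    - [0.0073,0.06,0]
    - [0.0095,0.078,0]
    - [0.0117,0.096,0]
    - [0.0139,0.114,0]
    - [0.0159,0.13,0]
    - [0.0173,0.142,0]
    - [0.0177,0.145,0]
  hand: [0,0,0,0,0,0,0,0,0,0]

```text
t: 20.05
eef_pos: [493.2, 127.2, 118.5]
ee_rot: [0.998, -0.058, -0.0, -0.0]
wrist_force: [-0.4, -0.8, -3.3]
opening: 0.065
```

Run:
```python
from h import *
o=get_obs(); f=grab_frame("wrist"); cv2.imwrite("pics/w7.png",f[0:400,100:600])
print(o['t'],o['eef_pos'],R.from_quat(o['ee_rot']).as_matrix()[:,0],o['wrist_force'])
ex=np.array([.9927,-.1207]);ey=np.array([.1207,.9927]); d=o['eef_pos'][:2]-[642.9,7.85]; print(d@ex,d@ey)
```

```text
20.05 [493.23672997 127.24205427 118.53613906] [ 9.93244719e-01 -1.16038151e-01 -2.74394501e-04] [-0.43709926 -0.75671757 -3.27240831]
-162.98134911249429 100.45613557979866
```

View pics/w7.png

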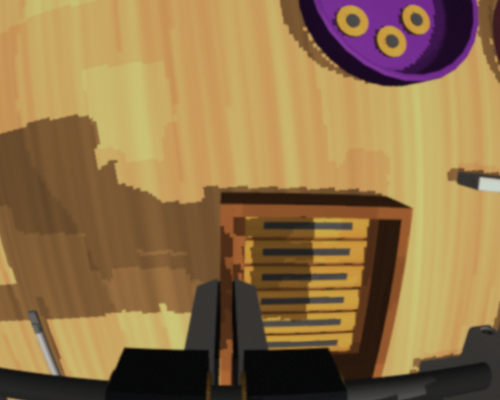

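The tray is held square in front of bay_two. Its back-left corner is at crop (410,208) and the bay's end wall tip at (458,180). Checking that it clears.

Run:
```python
from h import *
o=get_obs(); ex=np.array([.9927,-.1207]);ey=np.array([.1207,.9927])
for n,u,v,z in [("tr",511,208,34),("tl",320,194,34),("walltip up",560,171,24),("walltip lo",560,183,24)]:
    p=pt("wrist",u,v,z,o); d=p[:2]-[642.9,7.85]; print(n,p,(d@ex).round(1),(d@ey).round(1))
```

```text
tr [589.8 167.4  34. ] -72.0 152.0
tl [496.9 183.3  34. ] -166.1 156.5
walltip up [627.3 182.7  24. ] -36.6 171.7
walltip lo [627.3 176.1  24. ] -35.8 165.1
```

send_rows:
  delta_rot:
    - [0,0,-0.004]
    - [0,0,-0.004]
    - [0,0,-0.004]
    - [0,0,-0.004]
    - [0,0,-0.004]
    - [0,0,-0.004]
    - [0,0,-0.004]
    - [0,0,-0.004]
    - [0,0,-0.004]
    - [0,0,-0.004]
  translation:
    - [0.004,-0.0035,0]
    - [0.014,-0.0047,0]
    - [0.028,-0.0064,0]
    - [0.042,-0.0081,0]
    - [0.056,-0.0098,0]
    - [0.07,-0.0115,0]
    - [0.083,-0.0131,0]
    - [0.093,-0.0143,0]
    - [0.099,-0.015,0]
    - [0.099,-0.015,0]
  hand: [0,0,0,0,0,0,0,0,0,0]

```text
t: 21.1
eef_pos: [593.5, 110.3, 118.6]
ee_rot: [0.998, -0.061, 0.001, 0.0]
wrist_force: [1.5, -1.5, -3.6]
opening: 0.06
```

send_rows:
  delta_rot:
    - [0,0,0]
    - [0,0,0]
    - [0,0,0]
    - [0,0,0]
    - [0,0,0]
    - [0,0,0]
    - [0,0,0]
    - [0,0,0]
  translation:
    - [0.004,-0.0005,0]
    - [0.008,-0.001,-0.0005]
    - [0.012,-0.0015,-0.001]
    - [0.015,-0.0018,-0.001]
    - [0.018,-0.0022,-0.001]
    - [0.02,-0.0024,-0.001]
    - [0.02,-0.0024,-0.001]
    - [0.02,-0.0024,-0.001]
  hand: [0,0,0,0,0,0,0,0]

```text
t: 21.9
eef_pos: [611.3, 109.0, 118.2]
ee_rot: [0.998, -0.061, -0.001, -0.0]
wrist_force: [-7.3, 1.4, 4.3]
opening: 0.06
```

Contact at the expected depth. One firm nudge, then release, rise and look from above.

send_rows:
  delta_rot:
    - [0,0,0]
    - [0,0,0]
    - [0,0,0]
    - [0,0,0]
    - [0,0,0]
    - [0,0,0]
    - [0,0,0]
  translation:
    - [0.002,0,0]
    - [0.003,0,0]
    - [0.003,0,0]
    - [0.001,0,0]
    - [-0.002,0,0]
    - [-0.002,0,0]
    - [-0.002,0,0]
  hand: [0,0,0,0,0.02,0.03,0.04]

```text
t: 22.6
eef_pos: [611.6, 108.5, 118.3]
ee_rot: [0.998, -0.061, 0.002, -0.0]
wrist_force: [0.2, -0.6, 0.5]
opening: 0.282
```

send_rows:
  delta_rot:
    - [0,0,0]
    - [0,0,0]
    - [0,0,0]
    - [0,0,0]
    - [0,0,0]
    - [0,0,0]
    - [0,0,0]
    - [0,0,0]
  translation:
    - [0,0,0.02]
    - [0,0,0.05]
    - [-0.01,-0.01,0.09]
    - [-0.03,-0.04,0.13]
    - [-0.05,-0.07,0.17]
    - [-0.06,-0.1,0.2]
    - [-0.06,-0.1,0.2]
    - [-0.06,-0.1,0.2]
  hand: [0.04,0.04,0.04,0.06,0.08,0.094,0.094,0.094]

```text
t: 23.4
eef_pos: [551.2, 7.8, 319.1]
ee_rot: [0.998, -0.062, 0.002, -0.0]
wrist_force: [0.5, 0.8, -0.6]
opening: 0.817
```

Run:
```python
from h import *
import pickle
o=get_obs(); f=grab_frame("wrist"); pickle.dump((o,f),open("o8.pkl","wb"))
cv2.imwrite("pics/w8.png",cv2.resize(f[20:350,250:640],(709,600)))
print(o['t'],o['eef_pos'],o['wrist_force'])
```

```text
23.4 [551.16639882   7.82432359 319.0764098 ] [ 0.47916903  0.79369681 -0.64537429]
```

View pics/w8.png

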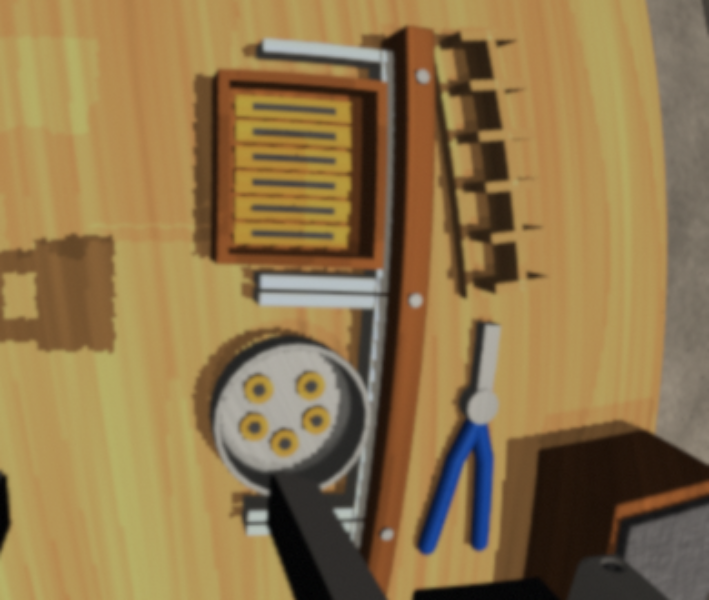

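Both containers look home: the tray sits against bay_two's stop, square to it, and the dish rim meets bay_one's stop. Checking with numbers.

Run:
```python
from h import *
import pickle
o,f=pickle.load(open("o8.pkl","rb")); k=709/390
ex=np.array([.9927,-.1207]);ey=np.array([.1207,.9927])
for n,x,y,z in [("tl",218,70,34),("bl",214,260,34),("tr",389,82,34),("br",384,270,34),("dishL",213,415,34),("dishR",370,415,34),("dishTop",293,336,34),("dishBot",290,493,34),("div1",260,290,24),("wall",264,46,24),("back",377,340,24),("scr",423,76,44),("scr",416,300,44)]:
    p=pt("wrist",250+x/k,20+y/k,z,o); d=p[:2]-[642.9,7.85]; print(n,p,(d@ex).round(1),(d@ey).round(1))
```

```text
tl [613.7 159.   34. ] -47.2 146.5
bl [599.5  55.5  34. ] -48.8 42.1
tr [709.9 147.8  34. ] 49.6 147.0
br [696.4  41.   34. ] 49.1 39.4
dishL [590.3 -32.3  34. ] -47.4 -46.2
dishR [684.4 -44.4  34. ] 47.5 -46.9
dishTop [639.8   8.4  34. ] -3.1 0.2
dishBot [632.9 -87.9  34. ] 1.6 -96.3
div1 [624.9  34.8  24. ] -21.1 24.6
wall [642.6 173.   24. ] -20.2 163.9
back [693.6  -1.8  24. ] 51.5 -3.5
scr [727.  149.7  44. ] 66.4 151.0
scr [711.5  23.9  44. ] 66.2 24.2
```

```bash
python3 -c "
from rig import *; print(close_job())"
```

```text
the job is handed in; nothing more can be done
None
```

The tray and dish are swapped, and the job was handed in at about 23.5 s. I slid each container with its front wall held between the fingers. The tray was parked in bay_spare, the dish went from bay_two to bay_one, and the tray then went to bay_two.

| Check (bay frame) | Tray in bay_two | Dish in bay_one |
|---|---|---|
| Depth from home | about 0 to +1 mm | about −1 to 0 mm |
| Sideways from bay centre | about −4 mm | about 0 mm |
| Angle to bay | about 0.02 rad | not needed |
| Force at the back stop | about 7 N | about 9 N |

- **Rest of the bench:** In the last view bay_one and bay_two were filled as required. The part of bay_spare in that view was clear, and I had already pulled the tray out of it. The pliers and reed block showed no sign of contact. I did not photograph the bottle, jar, bar, screwdriver and brush again at the end, but the arm stayed clear of them.
- **Push to bay_one:** While pushing the dish in, the tool pressed it down with about 26 N. I raised the tool about 2 mm and it slid freely. The hand-in gives no verdict, so I don't know whether that counted against the 40 N limit.
- **Disagreements:** The first parking push left the tray about 16 mm short of bay_spare's stop instead of about 11 mm. That did no harm, since it was only parked there. The dish first read −6 mm and the tray about −9 mm in their starting bays. The final view placed the back stop 1 to 3 mm deeper than the earlier one, so depths are only good to about that much.

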